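Tap a stuck vial tray loose

ROBOT

A 6-joint arm with a two-finger parallel gripper is mounted at the origin on the work surface. World frame = base frame: x ahead of the robot, y to its left, z up, the work surface at z = 0. Lengths are in mm, angles in rad, forces in N, time in s.
With the tool pointing down it reaches from about 350 to 775 mm from the base axis. Payload 7.3 kg.
Tool frame: the origin (TCP) lies on the mounting face of the last link; the fingertips stand 178 mm ahead of it and the grasp point (between the pads) lies 159 mm ahead of it (bot.grip_point_offset is the distance from the TCP to the grasp point, in mm); x points along the fingers, y is the direction in which the jaws open and shut, and the axes are right-handed (so a half turn about x gives the same grasp; the last joint's range is limited). The gripper opens to 92 mm and grips with 3 to 60 N. Pads are 19 mm wide; open, the fingers measure 130 mm over their backs; the gripper's body (75 mm by 190 mm) begins 47 mm behind the grasp point.
Start: joints at [-1.316, 0.342, 1.524, -0, 1.275, -0.146], TCP at [204.851, -483.388, 404.741] pointing down, gripper open.
Joint ranges: [-2.53, 2.53], [-0.77, 2.02], [0.04, 2.7], [-1, 4.14], [0.28, 2.66], [-3.11, 3.11]. Speed limits (rad/s): [2.57, 2.57, 3.14, 3.14, 3.14, 3.14].

INTERFACE

Orientations are given as [roll, pitch, yaw] about the fixed x, y, z axes, in that order (R = Rz(yaw) Ry(pitch) Rx(roll)).
In Python, from plant import bot gives the robot as it stands.
- The arm moves only by the tool arm_command, never from a script. Its argument "moves" is a list of rows, each a list of 5 numbers: the shift along the tool's x, y, z in cm, then the turn about the tool's x in degrees, then the opening, from 0 (shut) to 1 (fully open). A call has 1 to 10 rows; each row is the pose to reach, as a shift and turn from the pose measured when the call began, along the tool's axes at that moment; what a row does not reach only later rows make up. A row lasts 1/10 s, in which the tool goes at most 50 mm and 8.59 degrees, less where a joint would pass 70% of its speed; a pose out of reach is approached as far as the arm can. A call with a gripper value outside its range is refused whole. The fingers move at their own pace and stop on an object; the grip force is fixed at half the most. Time passes only in rows, so rows that repeat a pose let the fingers close. It gives the time, the measured TCP pose, the force and the opening at its end, in the units of the state.
- bot.get_obs(): the state, without advancing time (a new reading comes with each control period).
- bot.capture(name): name is "scene" or "top"; returns a dict with "frame" (400x640x3 uint8, blue, green, red), "K" (3x3 intrinsics, pixels), "k1" (the pictures are not rectified: a ray, as slopes to the right and down, at radius r is drawn at 1 + k1 r^2 times it, then the intrinsics apply), "origin" and "orientation" of the camera in the world. Camera axes: x right, y down, z forward; pixel columns grow to the right and rows downward; lengths in mm; the calibration is good to about 2 mm. A picture is of the moment at which its call begins. There is no depth.
- bot.close_job(): hands the job in, once; it reports no verdict.
The state is a dict: "time": time; "joint_positions": joint angles; "dq": joint speeds; "tau": joint torques, N m; "tool_pos": TCP position; "tcp_rot": TCP orientation; "contact_force": force on the tool from outside, world axes, zero at the start; "moment": the same for the moment, N m; "grip_width": finger opening in mm.
Only numpy, scipy, OpenCV 4.12 (cv2) and the standard library are available. Lean on these libraries where they do the work, as an engineer would, in place of code of your own. Each camera call takes 0.05 s, during which the arm holds its last target.

TASK

The vial tray with the red lugs is stuck in its chiller. Pick up the mallet and walk the tray out towards the open, green-striped side with light taps on the back of its two lugs in turn, never letting it sit more than 10 degrees askew, until its leading edge has reached the green strip at both ends, about 30 mm out of home; then lay the mallet back on the bench. Touch the tray with the mallet only and leave the blue-lugged tray alone.

Things in the scene. Friction and masses are not known exactly. Their poses are not given: they have to be found in the camera images.
- mallet_grip (a point): Mallet lying on the bench, 225 mm long, 0.28 kg. Point: centre of the wooden handle's section (24 mm wide, 22 high) where to grip it, 22 mm above the bench. x along the handle to the head, z up. Head: black cylinder 44 mm in diameter, 80 mm long along y, an orange soft face at each end (40 mm either side of the handle axis); its axis is 60 mm ahead of the point in x.
- base_red: Fixed chiller base of the red-lugged tray, cream with dark deck, 190 (x) by 130 mm (y); steel fence on three sides, 42 mm above the bench. Origin: centre of its underside, on the bench. +y is the way out, the unfenced side with a green strip on the deck from y = +35 mm. Tray fully home: both lug centres at y = -25 mm; 30 mm out: at y = +5 mm. Stops at 39 mm out.
- tray_red: Stuck aluminium vial tray 150 x 60 x 25 mm, top 55 mm above the bench, a red lug at each end, 120 mm apart. Origin: underside, below the far lug; x from near lug to far lug, y the way out. Starts within 4 mm of home. Cannot be lifted. A lug pushed along +y (about 4 N) moves that end only, the tray turning about the other lug; it stays where left.
- red_lug_near (a point): Centre of the red lug at the tray's -x end: 24 mm wide (x), 16 mm thick (y), standing from 55 to 110 mm above the bench; this point is 85 mm above the bench. Strike its flat back (-y face), 8 mm behind this point.
- red_lug_far (a point): The same for the red lug at the tray's +x end.
- tray_blue: The same kind of tray with blue lugs in its own base, a bystander to be left alone. Origin and axes as for tray_red.
Not all that is in view belongs to the job. What is shaped like the base_red but yellow is not meant.

How it is judged:
By the outcome, as a careful person would: the job done as asked, in the order asked, and still so for the second after the job is handed in, with the robot touching nothing.
It also fails if it takes over 66 s, if anything falls off the work surface, if the arm or the gripper's body presses on something with over 40 N, if the wrist force passes 120 N, or if a joint passes its speed limit or range.

## Working session

There is one attempt and no reset: what is moved stays moved. The work goes in short steps, Python scripts to look and compute and a tool call to move; the robot and the scene stay as the last step left them, time stands still between calls to the robot, and variables do not carry over. Pictures are saved under pics/ and viewed, and the job is handed in when it is done.

Besides the shell and the picture viewer there is one more tool, called after "Call:" as name([rows], argument=value, ...), one row to a line, values as JSON. arm_command: Moves the arm, as the interface text tells. Its arguments: {"type":"object","properties":{"moves":{"type":"array"}},"required":["moves"]}

```bash
mkdir -p pics; ls
python3 - <<'E'
from plant import bot
import cv2
for n in ("scene","top"):
    c=bot.capture(n); cv2.imwrite(f"pics/{n}0.png",c["frame"]); print(n,c["K"],c["k1"],c["origin"],c["orientation"])
o=bot.get_obs(); print(o); print(bot.grip_point_offset)
E
```

```text
pics
scene [[466.83478226   0.         313.10828588]
 [  0.         466.83478226 193.96827778]
 [  0.           0.           1.        ]] -0.07184150419720213 [1091.69142323 -745.20774209 1351.58258863] [-2.55952679e+00 -3.22373709e-04  7.93571526e-01]
top [[417.59967237   0.         321.15910835]
 [  0.         417.59967237 198.12253477]
 [  0.           0.           1.        ]] 0.001506686895022819 [ 276.29369588 -183.57145594 1480.42176392] [-2.97938744  0.0133535  -1.5798914 ]
{'time': 0.1, 'joint_positions': array([-1.31600682e+00,  3.42669786e-01,  1.52489417e+00,  9.44979019e-06,
        1.27537938e+00, -1.45981299e-01]), 'dq': array([-0.0016149 , -0.00042413, -0.00175812,  0.00166407,  0.00013821,
        0.00092779]), 'tau': array([ 1.78253395e-03, -4.32003307e+01, -2.44694817e+01,  7.19519681e-02,
        5.26157802e-02, -6.99307066e-05]), 'tool_pos': array([ 204.82098982, -483.28253786,  404.11513677]), 'tcp_rot': array([-1.72346803,  1.56944562,  1.81889267]), 'contact_force': array([-0.8589504 , -0.55159701, -0.71660915]), 'moment': array([ 0.01258699, -0.02072625,  0.02837333]), 'grip_width': 91.66317318464252}
159.20000000000002
```

View pics/scene0.png

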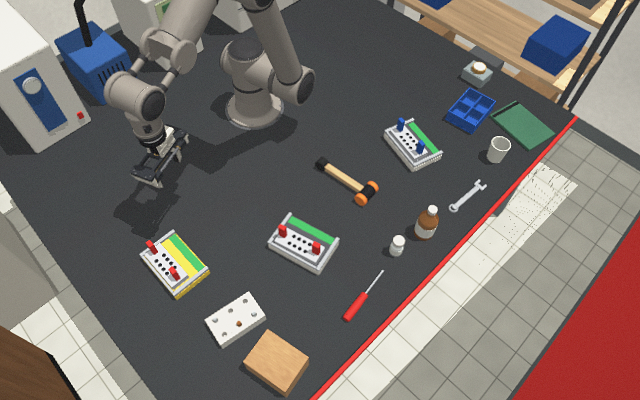

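View pics/top0.png

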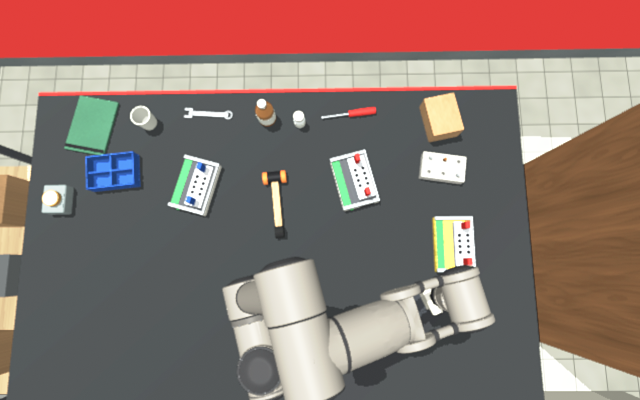

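```bash
cat > h.py <<'E'
import numpy as np, cv2
from scipy.spatial.transform import Rotation as R
def ray(c,uv):
    uv=np.array(uv,float).reshape(-1,1,2)
    p=cv2.undistortPoints(uv,c["K"],np.array([c["k1"],0,0,0.]),None,None)[:,0] if False else cv2.undistortPointsIter(uv,c["K"],np.array([c["k1"],0,0,0.]),None,None,(3,50,1e-9))[:,0]
    d=np.c_[p,np.ones(len(p))]@R.from_euler("xyz",c["orientation"]).as_matrix().T
    return np.array(c["origin"]),d
def plane(c,uv,z):
    o,d=ray(c,uv); return o+d*((z-o[2])/d[:,2])[:,None]
def tri(c1,p1,c2,p2):
    (a,da),(b,db)=ray(c1,p1),ray(c2,p2); out=[]
    for u,v in zip(da,db):
        s=np.linalg.lstsq(np.c_[u,-v],b-a,rcond=None)[0]; P,Q=a+s[0]*u,b+s[1]*v
        out.append(np.r_[(P+Q)/2,np.linalg.norm(P-Q)])
    return np.array(out)
def blobs(f,name,roi,amin=8):
    h=cv2.cvtColor(f,cv2.COLOR_BGR2HSV); H,S,V=cv2.split(h)
    m={"red":((H<5)|(H>174))&(S>150)&(V>80),"orange":(H>=7)&(H<=18)&(S>190)&(V>120),
       "wood":(H>=10)&(H<=25)&(S>50)&(S<190)&(V>110),"blue":(H>100)&(H<125)&(S>150)&(V>60),"green":(H>55)&(H<80)&(S>120)&(V>90)}[name].astype(np.uint8)
    x0,y0,x1,y1=roi; k=np.zeros_like(m); k[y0:y1,x0:x1]=m[y0:y1,x0:x1]
    n,l,s,ce=cv2.connectedComponentsWithStats(k)
    return [(ce[i].round(2),s[i].tolist(),(l==i)) for i in range(1,n) if s[i][4]>=amin]
E
cat > look.py <<'E'
import pickle,sys
from plant import bot
from h import *
C={n:bot.capture(n) for n in ("scene","top")}
pickle.dump(C,open("c.pkl","wb"))
def crop(c,x0,y0,x1,y1,k): return cv2.resize(c["frame"][y0:y1,x0:x1],None,fx=k,fy=k,interpolation=cv2.INTER_CUBIC)
E
python3 - <<'E'
from look import *
S,T=C["scene"],C["top"]
cv2.imwrite("pics/crop0.png",np.hstack([crop(S,220,150,390,290,2.3),crop(T,250,140,420,280,2.3)]))
for n,rs,rt in (("red",(260,205,345,280),(325,145,385,215)),("orange",(310,150,390,215),(250,160,300,200)),("wood",(310,150,390,215),(260,160,300,240)),("green",(265,205,345,280),(325,145,385,215))):
    for q,c,r in (("S",S,rs),("T",T,rt)):
        print(n,q,[(b[0],b[1]) for b in blobs(c["frame"],n,r)])
E
```

```text
red S [(array([281.87, 230.13]), [278, 224, 8, 13, 78]), (array([315.79, 247.67]), [312, 241, 8, 14, 81])]
red T [(array([356.65, 158.06]), [355, 154, 5, 9, 31]), (array([366.84, 191.28]), [365, 188, 5, 7, 25])]
orange S []
orange T []
wood S [(array([343.36, 177.31]), [325, 163, 39, 29, 365]), (array([373.39, 184.89]), [367, 181, 12, 11, 57]), (array([360.83, 198.83]), [354, 193, 14, 13, 103])]
wood T [(array([283.  , 176.24]), [280, 170, 7, 13, 79]), (array([264.48, 178.11]), [261, 172, 7, 13, 62]), (array([276.57, 204.3 ]), [271, 181, 12, 46, 145])]
green S [(array([310.93, 229.76]), [288, 216, 46, 29, 350])]
green T [(array([335.94, 165.71]), [333, 161, 7, 14, 48]), (array([341.77, 185.58]), [337, 170, 13, 35, 86])]
```

View pics/crop0.png

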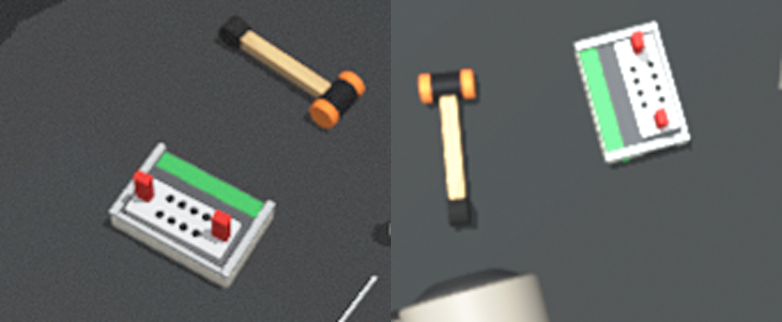

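Run:
```python
import pickle
from h import *
C=pickle.load(open("c.pkl","rb")); S,T=C["scene"],C["top"]
r=tri(S,[[281.87,230.13],[315.79,247.67]],T,[[366.84,191.28],[356.65,158.06]]); print("lugs near,far",r.round(1)); d=r[1]-r[0]; print(np.hypot(*d[:2]),np.degrees(np.arctan2(d[1],d[0])))
# near/far base corners? lug top bbox in top view at z 110
r=tri(S,[[373.39,184.89],[360.83,198.83]],T,[[283,176.24],[264.48,178.11]]);print("orange tri",r.round(1)); 
r=tri(S,[[360.83,198.83],[373.39,184.89]],T,[[283,176.24],[264.48,178.11]]);print("orange tri",r.round(1)); d=r[1]-r[0];print(np.hypot(*d[:2]),np.degrees(np.arctan2(d[1],d[0]))-90)
for q,c,roi in (("S",S,(310,150,390,215)),("T",T,(260,160,300,240))):
    b=max(blobs(c["frame"],"wood",roi),key=lambda b:b[1][4]); ys,xs=np.nonzero(b[2])
    P=plane(c,np.c_[xs,ys],33)[:,:2]; m=P.mean(0); u=np.linalg.svd(P-m)[2][0]; u*=np.sign(u[0])
    t=(P-m)@u; print(q,"handle",m.round(1),np.degrees(np.arctan2(u[1],u[0])).round(1),t.min().round(1),t.max().round(1), "end",(m+u*t.max()).round(1),(m+u*t.min()).round(1))
from plant import bot
o=bot.get_obs(); M=R.from_euler("xyz",o["tcp_rot"]).as_matrix(); print(M.round(3))
```

```text
lugs near,far [[ 526.1 -322.7   85.5    1.5]
 [ 642.5 -290.6   85.7    1. ]]
120.70592701460228 15.397771403500245
orange tri [[598.6 -17.5  87.2  51.1]
 [586.8  22.6 -31.7  49.9]]
orange tri [[ 5.959e+02 -3.050e+01  2.290e+01  5.000e-01]
 [ 5.896e+02  3.640e+01  3.060e+01  5.000e+00]]
67.14842839021247 5.352419107908986
S handle [497.2 -13.1] 5.5 -82.1 76.9 end [573.7  -5.8] [415.5 -21. ]
T handle [493.5  -9.7] 6.5 -78.1 84.7 end [ 5.776e+02 -1.000e-01] [415.8 -18.5]
[[-0.     0.39  -0.921]
 [ 0.001 -0.921 -0.39 ]
 [-1.    -0.001 -0.   ]]
```

Candidates: red lugs with cream base at scene (300,240) / top (355,180); red lugs with yellow base at scene (173,263) / top (454,245); and blue lugs at scene (413,143) / top (195,185). The crop shows that the first is cream with red lugs and a plain green strip, so it's the one meant. The mallet handle is at scene (343,177) / top (277,204), and its head points along +x.

```bash
cat > go.py <<'E'
from plant import bot
from h import *
def st():
    o=bot.get_obs(); M=R.from_euler("xyz",o["tcp_rot"]).as_matrix(); return o,M
def goal(gx,gy,gz,yaw):
    """grasp point target, yaw = direction of -toolz (handle x) deg"""
    o,M=st(); t=np.array([gx,gy,gz+bot.grip_point_offset]); d=M.T@(t-o["tool_pos"])/10
    cur=np.degrees(np.arctan2(-M[1,2],-M[0,2])); print("t",round(o["time"],2),"grip",(o["tool_pos"]+M[:,0]*bot.grip_point_offset).round(1),"yaw",cur.round(2),"w",round(o["grip_width"],1),"F",o["contact_force"].round(1))
    print("row",d.round(2),"turn",round(-(yaw-cur),2))
E
python3 -c "
from go import *
goal(534,-6,130,6)"
```

```text
t 0.2 grip [ 204.8 -483.2  245.1] yaw 22.96 w 92.1 F [-0.  -0.1  0.2]
row [ 11.55 -31.1  -48.93] turn 16.96
```

Call:
arm_command([
  [11.5,-31.1,-48.9,17,1],
  [11.5,-31.1,-48.9,17,1],
  [11.5,-31.1,-48.9,17,1],
  [11.5,-31.1,-48.9,17,1],
  [11.5,-31.1,-48.9,17,1],
  [11.5,-31.1,-48.9,17,1],
  [11.5,-31.1,-48.9,17,1],
  [11.5,-31.1,-48.9,17,1],
  [11.5,-31.1,-48.9,17,1],
  [11.5,-31.1,-48.9,17,1],
])

```text
time: 1.2
tool_pos: [481.7, -81.0, 307.8]
tcp_rot: [-1.65, 1.57, 1.595]
contact_force: [1.0, -0.0, 0.2]
grip_width: 91.9
```

```bash
python3 -c "
from go import *
goal(534,-6,80,6)"
```

```text
t 1.2 grip [481.7 -80.9 148.6] yaw 5.97 w 91.9 F [ 1.  -0.   0.2]
row [ 6.87 -6.91 -5.99] turn -0.03
```

Call:
arm_command([
  [3.5,-6.9,-6.0,0,1],
  [6.9,-6.9,-6.0,0,1],
  [6.9,-6.9,-6.0,0,1],
  [6.9,-6.9,-6.0,0,1],
  [6.9,-6.9,-6.0,0,1],
])

```text
time: 1.7
tool_pos: [534.0, -6.3, 239.0]
tcp_rot: [-0.798, 1.57, 2.448]
contact_force: [0.6, 0.6, 0.2]
grip_width: 91.7
```

```bash
python3 -c "
from go import *
goal(534,-6,23.5,6)
from look import *
cv2.imwrite('pics/a1.png',np.hstack([crop(C['scene'],280,100,420,240,2.8),crop(C['top'],210,140,350,280,2.8)]))"
```

```text
t 1.7 grip [533.9  -6.2  79.8] yaw 6.0 w 91.7 F [0.6 0.6 0.2]
row [ 5.63 -0.02 -0.  ] turn 0.0
```

View pics/a1.png

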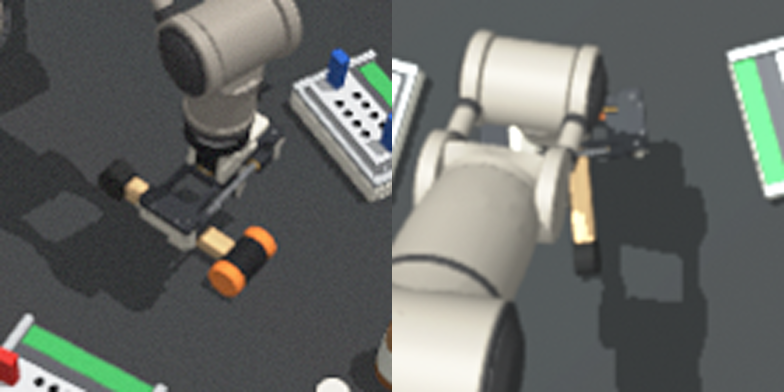

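The jaws straddle the handle just behind the head, at scene crop (200,225). Next I lower and close.

Call:
arm_command([
  [3.0,0,0,0,1],
  [5.6,0,0,0,1],
  [5.6,0,0,0,1],
  [5.6,0,0,0,0],
  [5.6,0,0,0,0],
  [5.6,0,0,0,0],
  [5.6,0,0,0,0],
  [5.6,0,0,0,0],
  [5.6,0,0,0,0],
  [5.6,0,0,0,0],
])

```text
time: 2.8
tool_pos: [534.3, -7.0, 184.1]
tcp_rot: [-3.113, 1.569, 0.132]
contact_force: [0.4, 0.5, -0.3]
grip_width: 40.7
```

```bash
python3 -c "
from go import *
goal(534,-6,150,6)"
```

```text
t 2.8 grip [534.5  -6.9  24.9] yaw 5.91 w 40.7 F [ 0.4  0.5 -0.3]
row [-1.251e+01 -1.000e-01 -1.000e-02] turn -0.09
```

Call:
arm_command([
  [0.1,0,0,0,0],
  [0.1,0,0,0,0],
  [0.1,0,0,0,0],
  [0.1,0,0,0,0],
  [0.1,0,0,0,0],
  [0.1,0,0,0,0],
  [0.1,0,0,0,0],
])

```text
time: 3.5
tool_pos: [534.1, -6.9, 182.9]
tcp_rot: [-3.023, 1.57, 0.222]
contact_force: [0.2, 0.2, -2.3]
grip_width: 23.7
```

```bash
python3 -c "
from go import *
goal(534,-6,170,6)"
```

```text
t 3.5 grip [534.3  -6.9  23.7] yaw 5.92 w 23.7 F [ 0.2  0.2 -2.3]
row [-1.463e+01 -1.000e-01 -1.000e-02] turn -0.08
```

Call:
arm_command([
  [-1,0,0,0,0],
  [-3,0,0,0,0],
  [-6,0,0,0,0],
  [-9,0,0,0,0],
  [-12,0,0,0,0],
  [-14.6,0,0,0,0],
  [-14.6,0,0,0,0],
  [-14.6,0,0,0,0],
])

```text
time: 4.3
tool_pos: [533.6, -7.0, 328.9]
tcp_rot: [3.107, 1.569, 0.068]
contact_force: [0.3, 0.5, -3.2]
grip_width: 23.8
```

Run:
```python
from go import *
goal(534,-6,170,15.4)
from look import *
cv2.imwrite('pics/a2.png',np.hstack([crop(C['scene'],280,100,420,240,2.8),crop(C['top'],210,140,350,280,2.8)]))
# base corners view before going
cv2.imwrite('pics/b2.png',np.hstack([crop(C['scene'],260,200,350,280,4.3),crop(C['top'],320,140,390,220,5)[:344]]))
```

```text
t 4.3 grip [533.9  -7.  169.7] yaw 5.91 w 23.8 F [ 0.3  0.5 -3.2]
row [-0.03 -0.09 -0.05] turn -9.49
```

View pics/a2.png

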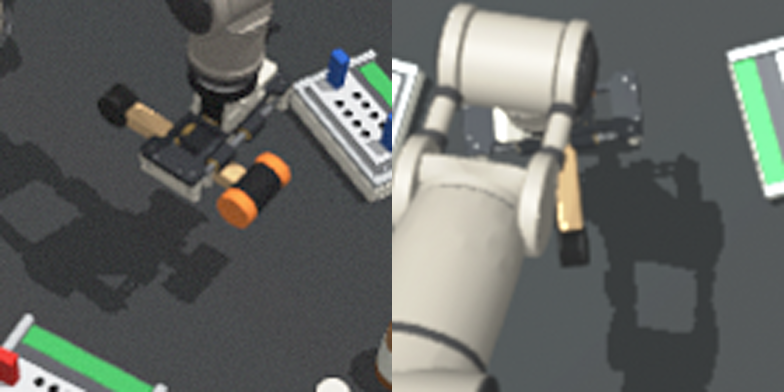

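View pics/b2.png

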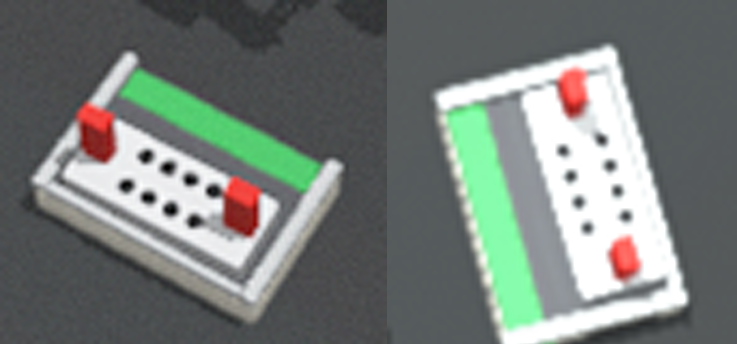

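```bash
cat > base.py <<'E'
import pickle
from h import *
C=pickle.load(open("c.pkl","rb")); S,T=C["scene"],C["top"]
s=plane(S,[[268.1,243],[318.6,269.1],[339.5,237.9],[289.8,212.8]],42)[:,:2]; t=plane(T,[[380,200],[365.2,149.4],[329.6,159]],42)[:,:2]
print("S bn,bf,ff,fn\n",s.round(1)); print("T bn,bf,ff.. check\n",t.round(1))
for P in (s,t):
    d=P[1]-P[0]; a=np.arctan2(d[1],d[0]); e=P[2]-P[1]; print("yaw",np.degrees(a).round(2),np.hypot(*d).round(1),"side",np.hypot(*e).round(1),(np.degrees(np.arctan2(e[1],e[0]))-90).round(2),"centre diag",((P[0]+P[2])/2).round(1))
b=max(blobs(S["frame"],"green",(265,205,345,280)),key=lambda b:b[1][4]); ys,xs=np.nonzero(b[2]); P=plane(S,np.c_[xs,ys],30)[:,:2].astype(np.float32); print("green S",cv2.minAreaRect(P))
m=np.zeros(T["frame"].shape[:2],bool)
for b in blobs(T["frame"],"green",(325,145,385,215)): m|=b[2]
ys,xs=np.nonzero(m); P=plane(T,np.c_[xs,ys],30)[:,:2].astype(np.float32); print("green T",cv2.minAreaRect(P))
E
python3 base.py
python3 - <<'E'
import pickle
from h import *
C=pickle.load(open("c.pkl","rb")); S,T=C["scene"],C["top"]
A=[max([b for b in blobs(S["frame"],"red",r)],key=lambda b:b[1][4])[0] for r in ((270,210,298,245),(300,230,330,265))]
B=[max([b for b in blobs(T["frame"],"red",r)],key=lambda b:b[1][4])[0] for r in ((355,180,380,205),(345,145,370,170))]
print(A,B,tri(S,A,T,B).round(1))
E
```

```text
S bn,bf,ff,fn
 [[ 509.9 -370.9]
 [ 684.3 -320.4]
 [ 654.8 -197.7]
 [ 476.7 -246.6]]
T bn,bf,ff.. check
 [[ 502.9 -371.3]
 [ 685.5 -324.6]
 [ 652.  -197.7]]
yaw 16.14 181.5 side 126.3 13.52 centre diag [ 582.4 -284.3]
yaw 14.35 188.5 side 131.2 14.79 centre diag [ 577.5 -284.5]
green S ((564.5360107421875, -237.09019470214844), (160.9427947998047, 25.718891143798828), 14.331418991088867)
green T ((636.5548706054688, -218.63031005859375), (17.84305191040039, 21.989540100097656), 89.21695709228516)
[array([281.87, 230.13]), array([315.8 , 247.64])] [array([366.84, 191.28]), array([356.63, 158.2 ])] [[ 526.1 -322.7   85.5    1.5]
 [ 642.2 -290.5   85.2    0.8]]
```

```bash
cat >> go.py <<'E'
BC=np.array([578,-284.]);BY=14.6
def B2W(x,y):
    a=np.radians(BY); return BC+[x*np.cos(a)-y*np.sin(a),x*np.sin(a)+y*np.cos(a)]
def W2B(p):
    a=np.radians(BY); d=np.array(p)[:2]-BC; return np.array([d[0]*np.cos(a)+d[1]*np.sin(a),-d[0]*np.sin(a)+d[1]*np.cos(a)])
def goalb(x,y,z,yaw=BY):
    o,M=st(); print("now base xy",W2B(o["tool_pos"]+M[:,0]*bot.grip_point_offset).round(1)); goal(*B2W(x,y),z,yaw)
E
python3 -c "
from go import *
goalb(-120,-90,185)"
```

```text
now base xy [ 26.4 279.5]
t 4.4 grip [533.1  -6.8 168.2] yaw 5.91 w 23.9 F [-0.1 -0.2 -3.6]
row [-1.69 38.73  8.92] turn -8.69
```

Call:
arm_command([
  [-1.7,2.5,0.5,-2,0],
  [-1.7,6,1.4,-4,0],
  [-1.7,10,2.3,-6,0],
  [-1.7,14,3.2,-8.7,0],
  [-1.7,18,4.1,-8.7,0],
  [-1.7,22,5.1,-8.7,0],
  [-1.7,26,6,-8.7,0],
  [-1.7,30,6.9,-8.7,0],
  [-1.7,34,7.8,-8.7,0],
  [-1.7,36.5,8.4,-8.7,0],
])

```text
time: 5.4
tool_pos: [486.5, -381.4, 341.9]
tcp_rot: [-0.758, 1.566, 2.637]
contact_force: [-0.6, 0.1, -3.2]
grip_width: 23.7
```

```bash
python3 -c "
from go import *
goalb(-120,-95,88)"
```

```text
now base xy [-113.7  -70.7]
t 5.4 grip [ 485.8 -381.1  182.7] yaw 14.51 w 23.7 F [-0.6  0.1 -3.2]
row [9.47 2.41 0.65] turn -0.09
```

Call:
arm_command([
  [0,2.4,0.6,0,0],
  [2.5,2.4,0.6,0,0],
  [5,2.4,0.6,0,0],
  [7.5,2.4,0.6,0,0],
  [9.4,2.4,0.6,0,0],
  [9.4,2.4,0.6,0,0],
  [9.4,2.4,0.6,0,0],
])

```text
time: 6.1
tool_pos: [486.2, -405.9, 246.8]
tcp_rot: [-0.858, 1.564, 2.537]
contact_force: [0.9, -0.2, -2.2]
grip_width: 23.9
```

Run:
```python
from go import *
goalb(-120,-95,88)
from look import *
cv2.imwrite('pics/a3.png',np.hstack([crop(C['scene'],210,150,350,290,2.8),crop(C['top'],310,130,450,270,2.8)]))
f=C['scene']['frame']
for n in("red","orange","wood"):
  for q,r in(("scene",(210,180,350,280)),("top",(310,140,430,280))): print(n,q,[(b[0],b[1]) for b in blobs(C[q]["frame"],n,r)])
```

```text
now base xy [-120.3  -93.9]
t 6.1 grip [ 485.2 -405.2   87.6] yaw 14.51 w 23.9 F [ 0.9 -0.2 -2.2]
row [-0.04  0.02  0.04] turn -0.09
red scene [(array([281.87, 230.13]), [278, 224, 8, 13, 78]), (array([315.8 , 247.64]), [312, 241, 9, 14, 83])]
red top [(array([356.63, 158.2 ]), [355, 155, 5, 8, 30]), (array([366.11, 189.56]), [365, 188, 4, 4, 9])]
orange scene []
orange top []
wood scene [(array([228.83, 223.78]), [221, 217, 18, 14, 150]), (array([275.55, 236.7 ]), [269, 232, 13, 13, 69]), (array([260.59, 241.27]), [256, 236, 10, 11, 64]), (array([250.5 , 243.25]), [249, 242, 4, 4, 8]), (array([263.2 , 254.92]), [256, 249, 15, 13, 113])]
wood top [(array([376. , 183.5]), [374, 182, 5, 4, 14]), (array([397.11, 211.89]), [394, 209, 6, 8, 27]), (array([401.54, 232.46]), [397, 227, 10, 11, 39])]
```

View pics/a3.png

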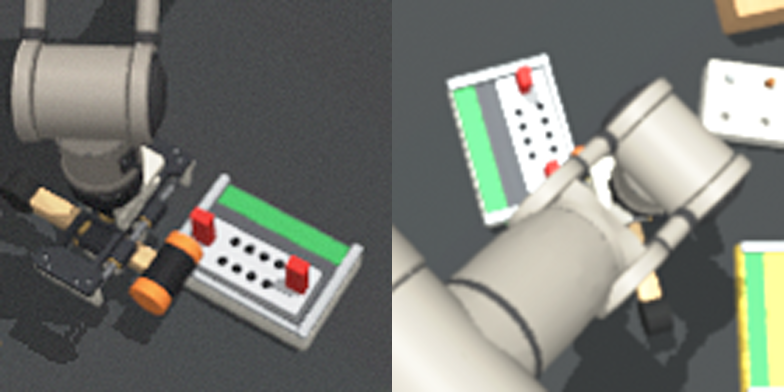

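Run:
```python
import pickle
from go import *
C=pickle.load(open("c.pkl","rb")); S=C["scene"]
P=plane(S,[[275.55,236.7],[263.2,254.92]],86)
print(P.round(1),[W2B(p).round(1) for p in P]); d=P[0]-P[1]; print(np.hypot(*d[:2]),np.degrees(np.arctan2(d[1],d[0]))-90)
print(plane(S,[[281.87,230.13],[315.8,247.64]],85).round(1))
```

```text
[[ 529.3 -352.8   86. ]
 [ 549.2 -420.6   86. ]] [array([-64.5, -54.3]), array([ -62.3, -124.9])]
70.65600440446737 16.37592304285728
[[ 525.5 -323.1   85. ]
 [ 641.9 -290.7   85. ]]
```

Call:
arm_command([
  [0,-0.8,0,0,0],
  [0,-1.4,0,0,0],
  [0,-1.8,0,0,0],
  [0,-2.1,0,0,0],
  [0,-2.4,0,0,0],
  [0,-2.7,0,0,0],
  [0,-3.0,0,0,0],
])

```text
time: 6.9
tool_pos: [478.9, -377.8, 249.1]
tcp_rot: [-0.019, 1.568, -2.908]
contact_force: [-1.7, -5.0, -2.6]
grip_width: 23.4
```

```bash
cat > ms.py <<'E'
from go import *
from look import *
import sys
S=C["scene"]; bs=sorted(blobs(S["frame"],"red",(260,195,345,280)),key=lambda b:-b[1][4])[:2]; bs.sort(key=lambda b:b[0][0])
L=[W2B(plane(S,[b[0]],85.)[0]) for b in bs]; print("areas",[b[1][4] for b in bs],"lugs near/far base xy",[l.round(1) for l in L],"skew",np.degrees(np.arctan2(L[1][1]-L[0][1],120)).round(1))
cv2.imwrite(f'pics/{sys.argv[1]}.png',np.hstack([crop(C['scene'],210,150,350,290,2.8),crop(C['top'],310,130,450,270,2.8)]))
E
python3 ms.py t1; python3 -c "
from go import *
goalb(-120,-75,88)"
```

```text
areas [30, 82] lugs near/far base xy [array([-66.4,  -7.2]), array([ 60. , -22.5])] skew -7.3
now base xy [-119.9  -65.2]
t 7.0 grip [ 478.4 -377.4   89.8] yaw 14.48 w 24.2 F [-0.8 -3.1 -2.8]
row [0.18 0.96 0.05] turn -0.12
```

View pics/t1.png

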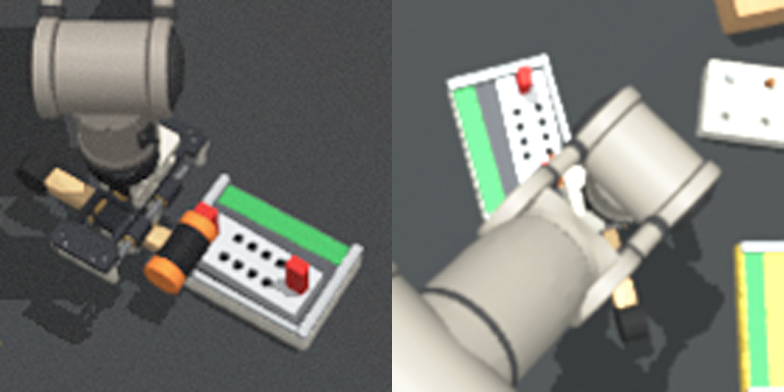

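Call:
arm_command([
  [0.2,1,0,0,0],
  [0.2,2.1,0,0,0],
  [0.2,2.1,-3,0,0],
  [0.2,2.1,-6,0,0],
  [0.2,2.1,-9,0,0],
  [0.2,2.1,-11.0,0,0],
  [0.2,2.1,-12.0,0,0],
  [0.2,2.1,-12,0,0],
])

```text
time: 7.8
tool_pos: [601.2, -367.4, 245.9]
tcp_rot: [-0.541, 1.567, 2.854]
contact_force: [-0.5, 0.2, -4.6]
grip_width: 23.6
```

```bash
python3 ms.py t2; python3 -c "
from go import *
goalb(0,-61,88)"
```

```text
now base xy [ -0.9 -86.6]
t 7.9 grip [ 599.  -368.    86.9] yaw 14.47 w 23.5 F [-0.5  0.3 -3. ]
row [-0.1  -2.59 -0.02] turn -0.13Traceback (most recent call last):
  File "ms.py", line 5, in <module>
    L=[W2B(plane(S,[b[0]],85.)[0]) for b in bs]; print("areas",[b[1][4] for b in bs],"lugs near/far base xy",[l.round(1) for l in L],"skew",np.degrees(np.arctan2(L[1][1]-L[0][1],120)).round(1))
                                                                                                                                                                  ~^^^
IndexError: list index out of range
```

Call:
arm_command([
  [-0.1,-0.7,0,0,0],
  [-0.1,-1.2,0,0,0],
  [-0.1,-1.5,0,0,0],
  [-0.1,-1.8,0,0,0],
  [-0.1,-2.1,0,0,0],
  [-0.1,-2.4,0,0,0],
  [-0.1,-2.7,0,0,0],
])

```text
time: 8.6
tool_pos: [592.7, -342.4, 247.4]
tcp_rot: [-0.175, 1.567, -3.064]
contact_force: [-1.1, -5.1, -2.2]
grip_width: 23.6
```

```bash
cat > ms.py <<'E'
from go import *
from look import *
import sys
for q,r in(("scene",(260,195,345,280)),("top",(320,140,390,215))):
    for b in blobs(C[q]["frame"],"red",r,5):
        print(q,b[0],b[1][2:],"base@85",W2B(plane(C[q],[b[0]],85.)[0]).round(1))
cv2.imwrite(f'pics/{sys.argv[1]}.png',np.hstack([crop(C['scene'],210,150,350,290,2.8),crop(C['top'],310,130,450,270,2.8)]))
E
python3 ms.py t3; python3 -c "
from go import *
goalb(0,-61,88)"
```

```text
scene [318.18 241.74] [8, 10, 38] base@85 [56.1 -1.7]
top [355.   160.44] [3, 5, 9] base@85 [ 54.7 -14.6]
now base xy [ -1.  -59.6]
t 8.7 grip [ 592.1 -341.9   88.2] yaw 14.48 w 23.3 F [-0.8 -3.4 -3.5]
row [ 0.02  0.12 -0.03] turn -0.12
```

View pics/t3.png

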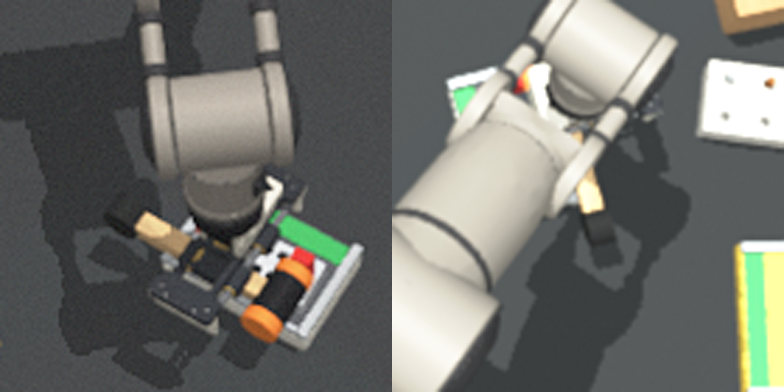

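Call:
arm_command([
  [0,1,0,0,0],
  [0,2.0,0,0,0],
  [0,2.0,3,0,0],
  [0,2.0,6,0,0],
  [0,2.0,9,0,0],
  [0,2.0,11,0,0],
  [0,2.0,11.9,0,0],
  [0,2.0,11.9,0,0],
])

```text
time: 9.5
tool_pos: [482.1, -392.0, 248.0]
tcp_rot: [-0.424, 1.567, 2.969]
contact_force: [-0.0, 0.8, -3.7]
grip_width: 23.7
```

```bash
python3 ms.py t4; python3 -c "
from go import *
goalb(-120,-53,88)"
```

```text
scene [283.24 227.74] [9, 13, 72] base@85 [-61.7 -15.3]
scene [317.7  244.63] [8, 14, 81] base@85 [ 59.9 -10.9]
top [353.17 159.38] [5, 8, 29] base@85 [59.9 -9.6]
now base xy [-119.1  -79.8]
t 9.6 grip [ 482.8 -391.2   88.7] yaw 14.47 w 23.8 F [-0.3 -0.1 -4. ]
row [ 0.08 -2.7   0.14] turn -0.13
```

View pics/t4.png

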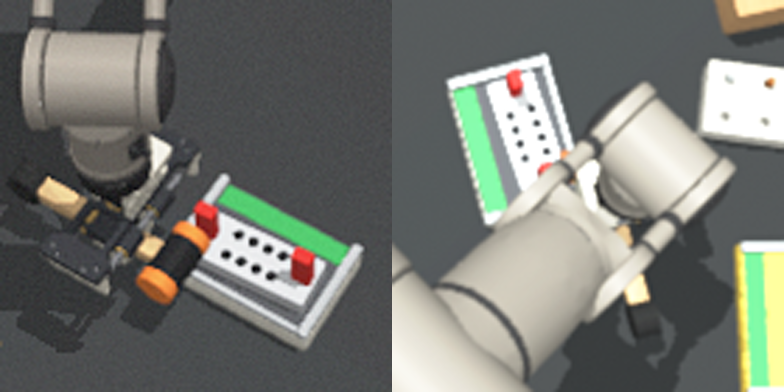

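Both lugs have moved: near is at scene crop (206,220) and far at (303,265), about -16 and -11 mm. Tapping the near lug next.

Call:
arm_command([
  [0.1,-0.8,0,0,0],
  [0.1,-1.2,0,0,0],
  [0.1,-1.5,0,0,0],
  [0.1,-1.8,0,0,0],
  [0.1,-2.1,0,0,0],
  [0.1,-2.4,0,0,0],
  [0.1,-2.7,0,0,0],
  [0.1,-1.7,0,0,0],
  [0.1,-0.7,0,0,0],
  [0.1,-0.7,-3,0,0],
])

```text
time: 10.6
tool_pos: [509.1, -379.7, 247.0]
tcp_rot: [-0.308, 1.566, 3.082]
contact_force: [0.5, -0.3, -3.4]
grip_width: 24.0
```

```bash
python3 -c "
from go import *
goalb(0,-76,88)"
```

```text
now base xy [-91.6 -75. ]
t 10.6 grip [ 508.3 -379.7   87.8] yaw 14.26 w 24.0 F [ 0.5 -0.3 -3.4]
row [-0.06  0.02 -9.08] turn -0.34
```

Call:
arm_command([
  [0,0,-3,-0.3,0],
  [0,0,-6,-0.3,0],
  [0,0,-8.2,-0.3,0],
  [0,0,-9.1,-0.3,0],
  [0,0,-9.1,-0.3,0],
  [0,0,-9.1,-0.3,0],
])

```text
time: 11.2
tool_pos: [596.5, -357.8, 246.1]
tcp_rot: [-0.385, 1.565, 3.011]
contact_force: [0.4, 0.4, -3.9]
grip_width: 23.5
```

```bash
python3 -c "
from go import *
goalb(0,-49,88)"
```

```text
now base xy [ -1.6 -75.7]
t 11.2 grip [ 595.6 -357.6   86.9] yaw 14.54 w 23.5 F [ 0.4  0.4 -3.9]
row [-0.1  -2.7  -0.06] turn -0.06
```

Call:
arm_command([
  [-0.1,-0.8,0,0,0],
  [-0.1,-1.3,0,0,0],
  [-0.1,-1.5,0,0,0],
  [-0.1,-1.8,0,0,0],
  [-0.1,-2.1,0,0,0],
  [-0.1,-2.4,0,0,0],
  [-0.1,-2.7,0,0,0],
  [-0.1,-1.7,0,0,0],
  [-0.1,-0.9,0,0,0],
  [-0.1,-0.7,0.5,0,0],
])

```text
time: 12.2
tool_pos: [590.4, -353.0, 247.0]
tcp_rot: [-0.389, 1.566, 3.006]
contact_force: [0.2, -0.1, -3.7]
grip_width: 23.5
```

```bash
python3 -c "
from go import *
goalb(-120,-70,88)"
```

```text
now base xy [ -6.1 -69.6]
t 12.2 grip [ 589.6 -352.9   87.8] yaw 14.54 w 23.5 F [ 0.2 -0.1 -3.7]
row [ 0.03  0.02 11.46] turn -0.06
```

Call:
arm_command([
  [0,0,2,0,0],
  [0,0,5,0,0],
  [0,0,8,0,0],
  [0,0,10.5,0,0],
  [0,0,11.4,0,0],
  [0,0,11.4,0,0],
  [0,0,11.4,0,0],
])

```text
time: 12.9
tool_pos: [480.7, -381.7, 247.7]
tcp_rot: [-0.349, 1.567, 3.046]
contact_force: [0.4, -0.7, -2.4]
grip_width: 23.7
```

```bash
python3 ms.py t5; python3 -c "
from go import *
goalb(-120,-44,88)"
```

```text
scene [284.94 224.68] [8, 13, 71] base@85 [-63.   -3.4]
scene [318.93 241.85] [7, 13, 75] base@85 [58.3 -0.8]
top [350.41 160.34] [5, 8, 29] base@85 [59.2  0.4]
now base xy [-119.   -69.5]
t 13.0 grip [ 480.4 -381.3   88.4] yaw 14.59 w 23.7 F [ 1.   0.  -2.5]
row [ 0.04 -2.58  0.17] turn -0.01
```

View pics/t5.png

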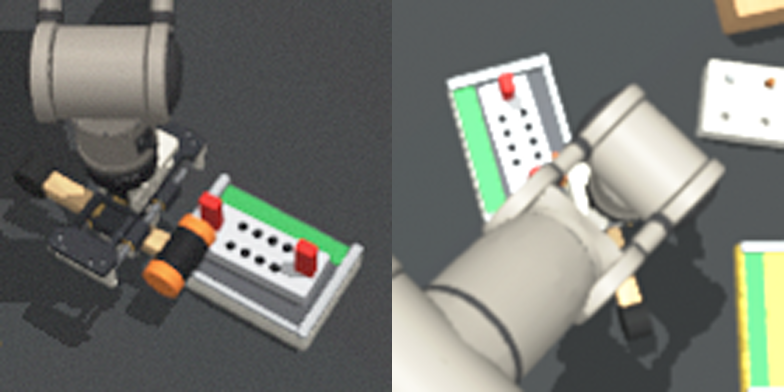

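Near is at about -4 and far at about -0.5, so the leading edge is just short of the green. Next near tap goes to about +5.

Call:
arm_command([
  [0.1,-0.8,0,0,0],
  [0.1,-1.3,0,0,0],
  [0.1,-1.6,0,0,0],
  [0.1,-1.9,0,0,0],
  [0.1,-2.2,0,0,0],
  [0.1,-2.6,0,0,0],
  [0.1,-2.6,0,0,0],
  [0.1,-1.6,0,0,0],
  [0.1,-0.6,0,0,0],
  [0.1,-0.6,-3,0,0],
])

```text
time: 14.0
tool_pos: [507.1, -370.7, 246.5]
tcp_rot: [-0.322, 1.565, 3.071]
contact_force: [0.3, 0.2, -3.2]
grip_width: 23.8
```

```bash
python3 -c "
from go import *
goalb(0,-66,88)"
```

```text
now base xy [-91.4 -65.7]
t 14.0 grip [ 506.1 -370.6   87.3] yaw 14.38 w 23.8 F [ 0.3  0.2 -3.2]
row [-0.12 -0.04 -9.05] turn -0.22
```

Call:
arm_command([
  [-0.1,0,-3,-0.2,0],
  [-0.1,0,-6,-0.2,0],
  [-0.1,0,-8.2,-0.2,0],
  [-0.1,0,-9.1,-0.2,0],
  [-0.1,0,-9.1,-0.2,0],
  [-0.1,0,-9.1,-0.2,0],
])

```text
time: 14.6
tool_pos: [594.5, -348.6, 246.6]
tcp_rot: [-0.384, 1.564, 3.012]
contact_force: [-1.1, -0.4, -4.2]
grip_width: 23.9
```

```bash
python3 -c "
from go import *
goalb(0,-40.5,88)"
```

```text
now base xy [ -1.4 -66.2]
t 14.6 grip [ 593.4 -348.4   87.4] yaw 14.56 w 23.9 F [-1.1 -0.4 -4.2]
row [-0.06 -2.61 -0.03] turn -0.04
```

Call:
arm_command([
  [-0.1,-0.8,0,0,0],
  [-0.1,-1.3,0,0,0],
  [-0.1,-1.6,0,0,0],
  [-0.1,-1.9,0,0,0],
  [-0.1,-2.2,0,0,0],
  [-0.1,-2.6,0,0,0],
  [-0.1,-2.6,0,0,0],
  [-0.1,-1.6,0,0,0],
  [-0.1,-0.8,0,0,0],
  [-0.1,-0.6,0.5,0,0],
])

```text
time: 15.6
tool_pos: [588.7, -344.9, 247.4]
tcp_rot: [-0.378, 1.564, 3.018]
contact_force: [0.6, 0.1, -2.8]
grip_width: 23.6
```

```bash
python3 -c "
from go import *
goalb(-120,-62,88)"
```

```text
now base xy [ -6.  -61.2]
t 15.6 grip [ 587.7 -344.8   88.2] yaw 14.56 w 23.6 F [ 0.6  0.1 -2.8]
row [ 0.09  0.05 11.5 ] turn -0.04
```

Call:
arm_command([
  [0,0,2,0,0],
  [0,0,5,0,0],
  [0,0,8,0,0],
  [0,0,10.5,0,0],
  [0,0,11.4,0,0],
  [0,0,11.4,0,0],
  [0,0,11.4,0,0],
])

```text
time: 16.3
tool_pos: [479.0, -373.6, 248.3]
tcp_rot: [-0.346, 1.566, 3.05]
contact_force: [0.1, 0.3, -3.4]
grip_width: 23.8
```

```bash
python3 ms.py t6; python3 -c "
from go import *
goalb(-120,-40.5,88)
import pickle
from look import crop
C=pickle.load(open('c.pkl','rb'))
cv2.imwrite('pics/t6b.png',np.hstack([crop(C['scene'],265,200,345,280,5),crop(C['top'],315,140,395,220,4.99)[:399]]) if 0 else crop(C['scene'],260,200,350,275,7))"
```

```text
scene [285.86 221.89] [8, 13, 74] base@85 [-66.    6.5]
scene [319.69 239.31] [8, 12, 77] base@85 [55.9  7.9]
top [348.2 161.5] [5, 8, 30] base@85 [57.2  8.9]
now base xy [-118.8  -61.2]
t 16.4 grip [ 478.4 -373.1   88.9] yaw 14.61 w 24.0 F [ 0.4 -0.2 -3.6]
row [ 0.09 -2.1   0.2 ] turn 0.01
```

View pics/t6b.png

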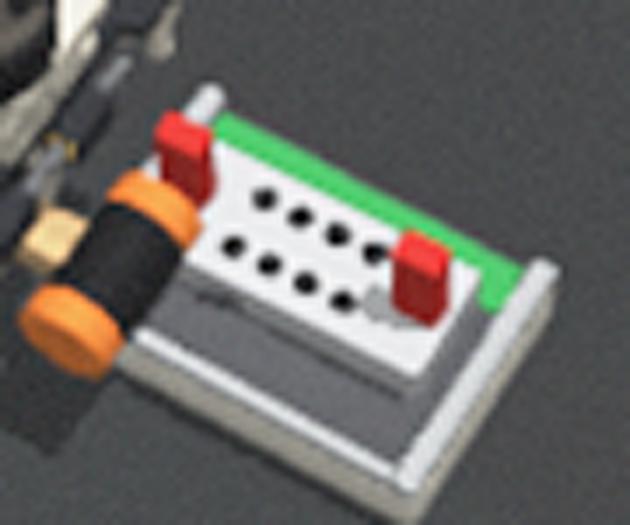

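Call:
arm_command([
  [0.1,-0.7,0,0,0],
  [0.1,-1.2,0,0,0],
  [0.1,-1.5,0,0,0],
  [0.1,-1.8,0,0,0],
  [0.1,-2.1,0,0,0],
  [0.1,-2.1,0,0,0],
  [0.1,-1.1,0,0,0],
  [0.1,0.4,0,0,0],
  [0.1,2.5,0.5,0,0],
  [0,4.5,1,0,0],
])

```text
time: 17.5
tool_pos: [481.1, -420.2, 247.7]
tcp_rot: [-0.496, 1.565, 2.901]
contact_force: [0.1, -0.4, -2.9]
grip_width: 24.1
```

```bash
python3 ms.py t7; python3 -c "
from go import *
goalb(-125,-100,190)
import pickle
from look import crop
C=pickle.load(open('c.pkl','rb'))
cv2.imwrite('pics/t7b.png',crop(C['scene'],260,200,350,275,8))"
```

```text
scene [286.44 221.62] [8, 14, 78] base@85 [-64.9   8.2]
scene [319.74 239.3 ] [8, 12, 76] base@85 [56.  8.]
top [348.21 161.39] [5, 8, 28] base@85 [57.6  8.7]
top [357.88 195.12] [5, 7, 25] base@85 [-64.1   9. ]
now base xy [-129.8 -109. ]
t 17.6 grip [ 479.9 -422.2   88.7] yaw 14.5 w 24.1 F [-0.2 -0.6 -2.7]
row [-10.13  -0.91  -0.35] turn -0.1
```

View pics/t7b.png

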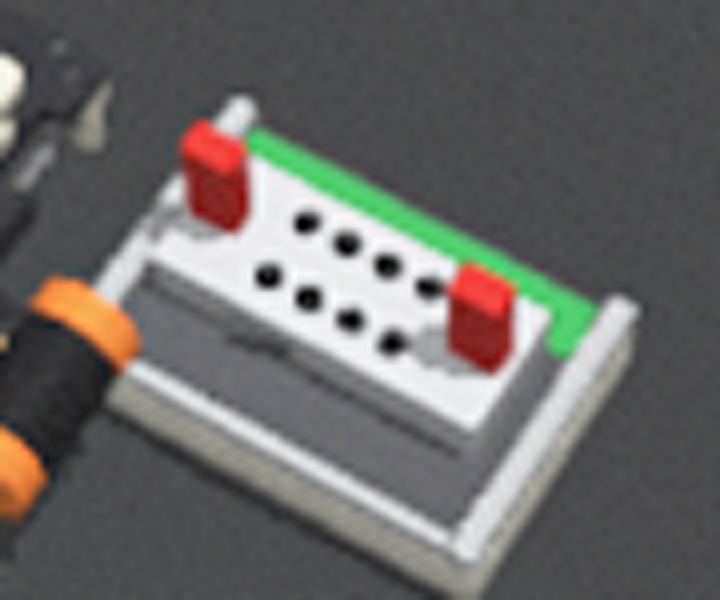

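The tray sits square, with its front edge over the green at both ends: near lug at crop (215,175), far lug at (482,315), both at about +8 mm (33 mm out). Now I return the mallet to its original spot.

Call:
arm_command([
  [-2,0,0,0,0],
  [-5,0,0,0,0],
  [-8,0,0,0,0],
  [-10,0,0,0,0],
  [-10,0,0,0,0],
])

```text
time: 18.2
tool_pos: [481.9, -419.4, 350.9]
tcp_rot: [0.589, 1.568, -2.298]
contact_force: [-0.2, 0.1, -2.2]
grip_width: 23.9
```

```bash
python3 -c "
from go import *
goal(534,-7,180,6)"
```

```text
t 18.2 grip [ 481.6 -419.8  191.7] yaw 14.61 w 23.9 F [-0.2  0.1 -2.2]
row [  1.07 -38.6  -15.45] turn 8.61
```

Call:
arm_command([
  [0,-2,-0.8,0,0],
  [0,-5.5,-2.2,1,0],
  [0,-9.5,-3.8,2,0],
  [0,-13.5,-5.4,3,0],
  [0,-17.5,-7,4,0],
  [0,-21.5,-8.6,5,0],
  [0,-25.5,-10.2,6,0],
  [0,-29.5,-11.8,7,0],
  [0,-33.5,-13.4,8,0],
  [0.5,-36.5,-14.6,8.6,0],
])

```text
time: 19.2
tool_pos: [530.5, -26.5, 343.9]
tcp_rot: [0.252, 1.567, -2.784]
contact_force: [0.5, 0.6, -3.1]
grip_width: 23.4
```

```bash
python3 -c "
from go import *
goal(534,-7,60,6)"
```

```text
t 19.2 grip [530.  -26.7 184.7] yaw 6.07 w 23.4 F [ 0.5  0.6 -3.1]
row [12.47 -1.92 -0.59] turn 0.07
```

Call:
arm_command([
  [1,-1.5,-0.5,0,0],
  [4,-1.9,-0.6,0,0],
  [7,-1.9,-0.6,0,0],
  [10,-1.9,-0.6,0,0],
  [12.4,-1.9,-0.6,0,0],
  [12.4,-1.9,-0.6,0,0],
  [12.4,-1.9,-0.6,0,0],
])

```text
time: 19.9
tool_pos: [533.7, -6.9, 219.4]
tcp_rot: [0.051, 1.565, -2.984]
contact_force: [0.2, -0.2, -3.5]
grip_width: 23.6
```

```bash
python3 -c "
from go import *
goal(534,-7,24.5,6)
from look import *
cv2.imwrite('pics/l1.png',crop(C['scene'],280,100,420,240,4))"
```

```text
t 19.9 grip [532.9  -7.   60.2] yaw 6.09 w 23.6 F [ 0.2 -0.2 -3.5]
row [ 3.57  0.01 -0.04] turn 0.09
```

View pics/l1.png

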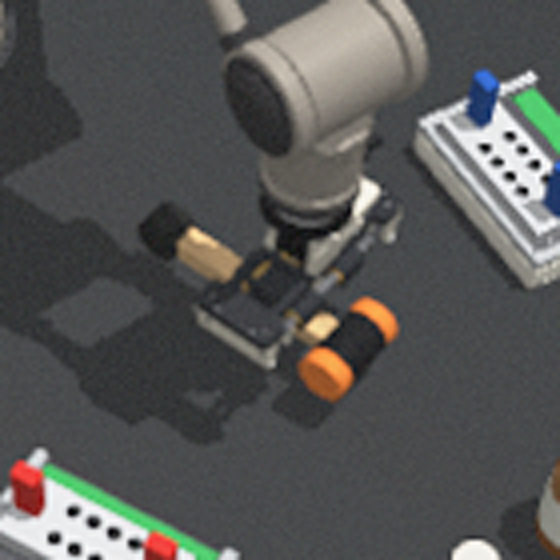

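Call:
arm_command([
  [1.2,0,0,0,0],
  [2.2,0,0,0,0],
  [2.9,0,0,0,0],
  [3.3,0,0,0,0],
  [3.5,0,0,0,0],
  [3.5,0,0,0,0],
])

```text
time: 20.6
tool_pos: [534.3, -7.1, 185.6]
tcp_rot: [0.472, 1.568, -2.563]
contact_force: [0.3, -0.1, -3.9]
grip_width: 24.1
```

```bash
python3 -c "
from go import *
goal(534,-7,23.5,6)"
```

```text
t 20.6 grip [534.   -7.4  26.4] yaw 6.08 w 24.1 F [ 0.3 -0.1 -3.9]
row [ 0.29 -0.02  0.03] turn 0.08
```

Call:
arm_command([
  [0.1,0,0,0,0],
  [0.2,0,0,0,0],
  [0.3,0,0,0,0],
  [0.3,0,0,0,0],
  [0.3,0,0,0,0],
])

```text
time: 21.1
tool_pos: [534.4, -7.2, 182.9]
tcp_rot: [0.663, 1.569, -2.372]
contact_force: [-1.2, -0.1, 0.5]
grip_width: 23.7
```

```bash
python3 -c "
from go import *
goal(534,-7,23.5,6)"
```

```text
t 21.1 grip [534.2  -7.4  23.7] yaw 6.08 w 23.7 F [-1.2 -0.1  0.5]
row [ 0.02 -0.02  0.04] turn 0.08
```

Force z rose from about -3.9 to +0.5 N, so the mallet rests on the bench. Opening the gripper.

Call:
arm_command([
  [0,0,0,0,1],
  [0,0,0,0,1],
  [0,0,0,0,1],
  [0,0,0,0,1],
  [0,0,0,0,1],
  [0,0,0,0,1],
  [0,0,0,0,1],
  [0,0,0,0,1],
  [0,0,0,0,1],
  [0,0,0,0,1],
])

```text
time: 22.1
tool_pos: [534.4, -7.2, 182.9]
tcp_rot: [0.641, 1.569, -2.394]
contact_force: [0.6, -0.1, -0.4]
grip_width: 91.5
```

Call:
arm_command([
  [0,0,0,0,1],
  [0,0,0,0,1],
  [0,0,0,0,1],
  [-2,0,0,0,1],
  [-5,0,0,0,1],
  [-9,0,0,0,1],
  [-13,0,0,0,1],
  [-17,0,0,0,1],
  [-20,0,0,0,1],
  [-20,0,0,0,1],
])

```text
time: 23.1
tool_pos: [535.4, -6.9, 387.6]
tcp_rot: [2.67, 1.563, -0.366]
contact_force: [0.5, -0.1, -0.7]
grip_width: 91.7
```

```bash
python3 ms.py f1
python3 - <<'E'
from go import *
goal(534,-7,220,6)
import pickle
C=pickle.load(open('c.pkl','rb'))
cv2.imwrite('pics/f2.png',np.hstack([cv2.resize(C['scene']['frame'][100:290,250:440],None,fx=2.1,fy=2.1),cv2.resize(C['top']['frame'][120:310,210:400],None,fx=2.1,fy=2.1)]))
E
```

```text
scene [286.42 221.68] [8, 14, 77] base@85 [-64.9   8. ]
scene [319.74 239.3 ] [8, 12, 76] base@85 [56.  8.]
top [348.21 161.39] [5, 8, 28] base@85 [57.6  8.7]
top [357.88 195.12] [5, 7, 25] base@85 [-64.1   9. ]
t 23.2 grip [534.4  -7.1 224. ] yaw 6.08 w 92.0 F [-0.4 -0.1  0.4]
row [0.4  0.01 0.05] turn 0.08
```

View pics/f2.png

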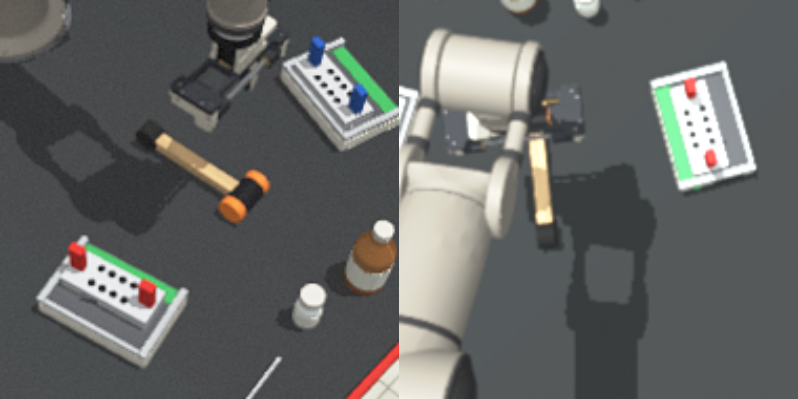

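```bash
python3 -c "
from plant import bot
print(bot.close_job())"
```

```text
the job is handed in; nothing more can be done
None
```

I walked the red-lugged tray out of its cream base with seven light taps, four on the near lug and three on the far one. I then laid the mallet back on its original spot and handed the job in at about 23 s of the 66 s allowed.

- **Tray position:** in the last pictures both lugs are 8 to 9 mm out along the base's y axis, good to about 2 mm. That is about 33 mm out of home, short of the 39 mm stop. The front edge is over the green strip at both ends.
- **Skew:** the tray ended square to its base to within about 0.5 degree. By the mallet's stopping points it was never more than about 5 degrees askew. One picture during the first tap gave 7.3 degrees, but the mallet partly hid the near lug there, and a clear view later gave -16 mm instead of -7 mm for that lug.
- **Forces:** in the two taps that I read at the push, the wrist force was about 5 to 6 N.
- **Mallet:** it lies flat on the bench, and the open gripper is about 200 mm above it.
- **Blue tray:** I kept clear of it, and it looks unmoved in the last scene picture, though I did not measure it.
- **One disagreement:** both lugs measured about 3 to 5 mm towards -x of nominal at the end. This has no bearing on how far out the tray is, and I left it as it was.

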